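# Seat a Petri dish in a colony counter by feel

## Task

Get the small Petri dish ready for counting on the colony counter: set it down on the counter's insert plate and slide it about gently, feeling for the round recess, until it drops in fully home and flat. Keep it level and never press or push it hard against the counter, then zero the tally by pushing the large round key right down and letting it come up again, and leave the dish in its recess and the other things on the bench where they stand.

Things in the scene. Friction and masses are not known exactly. Their poses are not given: they have to be found in the camera images.
- dish_mid (a point): The small Petri dish: closed, clear plastic with pale agar, lying lid down on the bench, lid and base fixed together as one rigid disc, gripped across its diameter. 56 mm in diameter from its flat underside up to 11 mm, then 52.4 mm; 14 mm high; 20 to 40 g. This point is its centre, 7 mm above its underside; z up. More than 20 N between dish and counter registers false counts and spoils the job.
- counter: The colony counter, fixed on the bench: flat white instrument 250 mm (x) by 230 mm (y), 62 mm high. Origin under its middle; x points away from the operator, y to the operator's left, z up. A panel with display and keys fills its front (x -125 to -45 mm). Behind it a 160 mm square well, centred at x +35, y 0, holds the insert: a grey plate 132 mm square, its top face 64 mm above the bench.
- well (a point): Middle of the counter's well, at the height of the insert's top face (axes as the counter). The insert was left off centre in the well but stays put: the recess in its middle (round, 58 mm wide, 3 mm deep, white window) has its centre within 12 mm of this point in x and in y, to be felt. A dish partly over it dips on that side; centred, it drops 3 mm and the recess's wall then stops it sideways.
- gooseneck_foot (a point): Foot of the counter's magnifier, at its rear right corner (x +108, y -100 mm of the counter). A 10 mm thick gooseneck rises from here to 210 mm above the bench and bends out to the right, where a round lens, 108 mm over its rim, hangs level 205 mm above the bench with its middle at x +122, y -236 mm of the counter. Fixed, outside the work.
- zero_key_top (a point): Centre of the top of the large round zero key on the front panel, right of the display: 24 mm in diameter, standing 10 mm above the housing (72 mm above the bench), on a black collar 40 mm wide. It is pushed straight down 5 mm; full travel takes about 4 N and it springs back up.
- zero_key (a joint): Travel of the zero key in m: 0 up, 0.005 fully down.
- big_dish_mid (a point): A large Petri dish, 90 mm in diameter and 16 mm high, also lying on the bench; this point is its centre. Not to be disturbed.
- tip_box: A blue pipette-tip box with clear cover, 122 x 86 x 66 mm (its x, y, z), on the bench; origin in the middle of its underside. Not to be disturbed.
- tube_rack: A white rack of small tubes, 70 x 180 x 43 mm (its x, y, z), on the bench; origin in the middle of its underside. Not to be disturbed.
Not all that is in view belongs to the job. What is shaped like the part that bears dish_mid but purple or turquoise is not meant.

How it is judged:
On the way, in this order (a step that is already met when the one before it is completed fails the run):
1. the small dish lies fully home and flat in the recess (z of dish_mid in the frame of counter between 0.064 and 0.0692 m and horizontal distance between dish_mid and well below 0.02 m and angle between dish_mid's own z axis and vertical below 0.035 rad), for 0.2 s.
2. the zero key is pushed down (at least 4 of its 5 mm) with the dish still home (all of step 1 and value of joint zero_key above 0.004 m), for 0.02 s.
At the end, for the whole second after the job is handed in: The small dish rests fully home in the recess (centre 64 to 69.2 mm above the counter's underside, within 20 mm of the well's middle, tilt below 0.035 rad), the zero key is up (under 1 mm down), and the large dish, tip box and tube rack are within 15 mm of where they stood (all of step 1 and linear speed of dish below 0.01 m/s and value of joint zero_key below 0.001 m and distance of each of big_dish_mid, tip_box, tube_rack from where it was at the start of the episode below 0.015 m); the robot touches nothing.
It fails at once if the dish is pressed or pushed against the counter with more than 20 N (contact force between dish and counter above 20 N).
It fails at once if the dish is tipped by more than 0.5 rad (about 29 degrees) (angle between dish_mid's own z axis and vertical above 0.5 rad).
It fails at once if the large dish, the tip box or the tube rack is moved by more than 15 mm (distance of any of big_dish_mid, tip_box, tube_rack from where it was at the start of the episode above 0.015 m).
It also fails if it takes over 72 s, if anything falls off the work surface, if the arm or the gripper's body presses on something with over 40 N, if the wrist force passes 120 N, or if a joint passes its speed limit or range.

## Robot

A 6-joint arm with a two-finger parallel gripper is mounted at the origin on the work surface. World frame = base frame: x ahead of the robot, y to its left, z up, the work surface at z = 0. Lengths are in m, angles in rad, forces in N, time in s.
With the tool pointing down it reaches from about 0.35 to 0.85 m from the base axis. Payload 8.1 kg.
Tool frame: the origin (TCP) lies midway between the tips of the shut fingers; the grasp point (between the pads) lies robot.grip_depth behind it (robot.grip_depth is the distance from the TCP to the grasp point, in m); z points along the fingers, y is the line along which they close (so a half turn about z gives the same grasp; the last joint's range is limited). The gripper opens to 93 mm and grips with 3 to 60 N. Pads are 15 mm wide; open, the fingers measure 128 mm over their backs; the gripper's body (75 mm by 188 mm) begins 65 mm behind the grasp point.
Start: joints at [1.141, 0.13, 1.488, -0, 1.523, -0.085], TCP at [0.203, 0.565, 0.219] pointing down, gripper open.
Joint ranges: [-2.96, 2.96], [-0.89, 2.26], [0.02, 2.5], [-1.34, 4.48], [0, 2.73], [-2.66, 2.66]. Speed limits (rad/s): [2.39, 2.39, 2.79, 3.14, 3.14, 3.14].

## Interface

Orientations are given as a rotation vector (axis times angle).
In Python, from plant import robot gives the robot as it stands.
- The arm moves only by the tool carry_out, never from a script. Its argument "rows" is a list of rows, each a list of 6 numbers: the shift along the tool's x, y, z in m, then the turn, a rotation vector about the tool's x, y, z in degrees. A call has 1 to 12 rows; each row is the pose to reach, as a shift and turn from the pose commanded when the call began, along the tool's axes at that moment; what a row does not reach only later rows make up. A row lasts 1/8 s, in which the tool goes at most 62.5 mm and 10.7 degrees, less where a joint would pass 70% of its speed; a pose out of reach is approached as far as the arm can. A call with a gripper value outside its range is refused whole. "jaw" is the closure in counts, from 0 (fully open) to 255 (shut), set as the call begins (left out, the last holds). The fingers move at their own pace and stop on an object; "force" is the grip in N (left out, the last holds). Time passes only in rows, so rows that repeat a pose let the fingers close. It gives the time, the measured TCP pose, the force, the opening and the grip force at its end, in the units of the state.
- robot.read_state(): the state, without advancing time (a new reading comes with each control period).
- robot.read_camera(name): name is "side" or "top" or "wrist"; returns the picture (480x640x3 uint8, red, green, blue); there is no depth.
- robot.camera_model(name): a dict with "fx", "fy", "cx", "cy" (pixels), "R" (3x3) and "t" (3): a world point X has camera coordinates R X + t; the wrist camera has in their place "mount" (4x4, takes a point from camera to tool coordinates, whose origin is the TCP and whose axes are the flange's). Camera axes: x right, y down, z forward; pixel columns grow to the right and rows downward; lengths in m; the calibration is good to about 2 mm. A picture is of the moment at which its call begins: read the wrist's pose just before it. camera_model takes no time and is no camera call.
- robot.close_job(): hands the job in; it is judged then, once.
Trained networks look in the newest picture that a camera, given by its name, has taken for a name from the list of things; names that differ only in an ending like _2 or _b are one class to them, and where a whole thing is asked for, a point or a joint stands for the part that bears it (a point fixed in the world has none). Each returns a list of dicts, best first, with "conf" (0 to 1); they miss things now and then, are a little off and sometimes report something else, mostly with a low value. They report only what shows in the picture. A call takes as long as a camera call. They do not tell look-alikes from the thing itself.
- robot.outline_of(camera, target): "pixels" (480x640 bool, what is visible of it) and "pixel" ([column, row] in pixels, amid what is visible of it).
The state is a dict: "t": time; "q": joint angles; "dq": joint speeds; "joint_torque": joint torques, N m; "tool_pos": TCP position; "orientation": TCP orientation; "force": force on the tool from outside, world axes, zero at the start; "wrist_torque": the same for the moment, N m; "opening": finger opening in m; "gripper_force": force on a finger pad.
Only numpy, scipy, OpenCV 4.12 (cv2) and the standard library are available. Lean on these libraries where they do the work, as an engineer would, in place of code of your own. Each camera call takes 0.05 s, during which the arm holds its last target. There are 200 camera calls.

## Working session

There is one attempt and no reset: what is moved stays moved. The work goes in short steps, Python scripts to look and compute and a tool call to move; the robot and the scene stay as the last step left them, time stands still between calls to the robot, and variables do not carry over. Pictures are saved under pics/ and viewed, at most 10 in all, crops included, and the job is handed in when it is done.

Besides the shell and the picture viewer there is one more tool, called after "Request:" in YAML: its name, and indented under it one key for each argument. carry_out: Moves the arm, as the interface text tells. Its arguments: {"type":"object","properties":{"rows":{"type":"array"},"jaw":{"type":"number"},"force":{"type":"number"}},"required":["rows"]}

```bash
mkdir -p pics; ls; python3 - <<'E'
from plant import robot
import cv2,numpy as np
print(robot.read_state(), robot.grip_depth)
a=robot.read_camera("top");b=robot.read_camera("side")
cv2.imwrite("pics/top.png",a[:,:,::-1]);cv2.imwrite("pics/side.png",b[:,:,::-1])
for c in("top","side","wrist"):print(c,robot.camera_model(c))
for n in["dish_mid","counter","zero_key","big_dish_mid","tip_box","tube_rack"]:
  for c in("top","side"):
    for r in robot.outline_of(c,n): print(n,c,r["conf"],r["pixel"],r["pixels"].sum())
E
```

```text
pics
{'t': 0.0, 'q': array([ 1.14062084e+00,  1.31147620e-01,  1.48926181e+00,  1.58471143e-05,
        1.52300374e+00, -8.53757896e-02]), 'dq': array([-0.00075318, -0.00038413,  0.00023662, -0.00021537, -0.00169778,
       -0.00026744]), 'joint_torque': array([ 3.26955806e-04, -5.59862709e+01, -4.91740143e+01,  7.66271283e-02,
        3.61468841e-02, -2.22912581e-04]), 'tool_pos': array([0.2025285 , 0.56418592, 0.21760513]), 'orientation': array([-5.38849889e-01, -3.09454772e+00,  2.75842212e-03]), 'force': array([ 0.81749167, -0.9223068 ,  0.15570702]), 'wrist_torque': array([ 0.03623997, -0.00528447,  0.0188721 ]), 'gripper_force': 0.0, 'opening': 0.09284728980879632} 0.0188
top {'fx': 508.1382298375484, 'fy': 508.1382298375484, 'cx': 327.51571774466345, 'cy': 240.70094776194495, 'R': array([[ 0.01116056, -0.99979185, -0.01707896],
       [-0.99248027, -0.00899361, -0.12207385],
       [ 0.12189484,  0.01831295, -0.99237406]]), 't': array([0.00947159, 0.53414379, 1.19151766])}
side {'fx': 474.0766308209249, 'fy': 474.0766308209249, 'cx': 314.6663513006328, 'cy': 243.13018795393984
[... 619 characters left out ...]
0,  0.00000000e+00,
         1.00000000e+00]])}
dish_mid top 0.95 [247.9, 237.7] 397
dish_mid top 0.65 [241.2, 196.9] 419
dish_mid top 0.57 [280.4, 219.6] 389
dish_mid top 0.52 [389.5, 209.7] 12669
dish_mid side 0.54 [313.2, 215.8] 226
dish_mid side 0.49 [281.1, 227.0] 258
dish_mid side 0.49 [309.4, 238.1] 314
dish_mid side 0.49 [346.1, 206.8] 210
counter top 0.79 [390.9, 210.8] 12615
counter side 0.56 [352.6, 284.0] 12174
zero_key top 0.63 [415.8, 247.6] 79
big_dish_mid top 0.71 [253.4, 285.0] 1098
big_dish_mid side 0.77 [242.8, 238.8] 650
tip_box top 0.61 [140.3, 237.0] 2212
tip_box side 0.67 [254.7, 176.8] 1121
tube_rack top 0.93 [527.4, 311.0] 2466
tube_rack side 0.56 [303.1, 447.9] 2934
```

View pics/top.png

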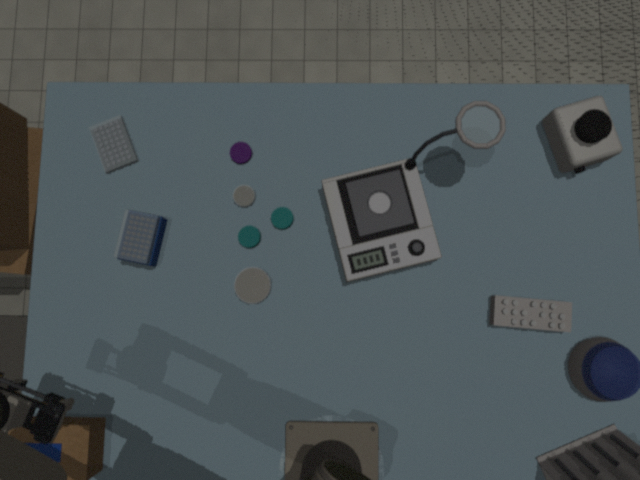

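```bash
python3 - <<'E'
import cv2
a=cv2.imread("pics/top.png")[170:310,215:475]
cv2.imwrite("pics/topcrop.png",cv2.resize(a,None,fx=3,fy=3,interpolation=cv2.INTER_CUBIC))
E
```

```text
(no output)
```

View pics/topcrop.png

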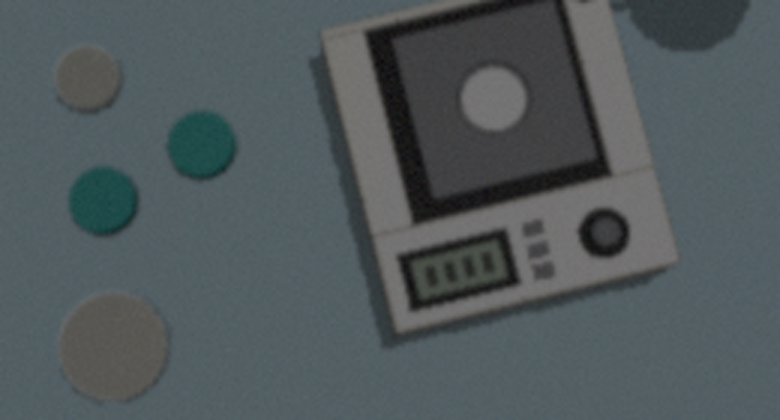

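View pics/side.png

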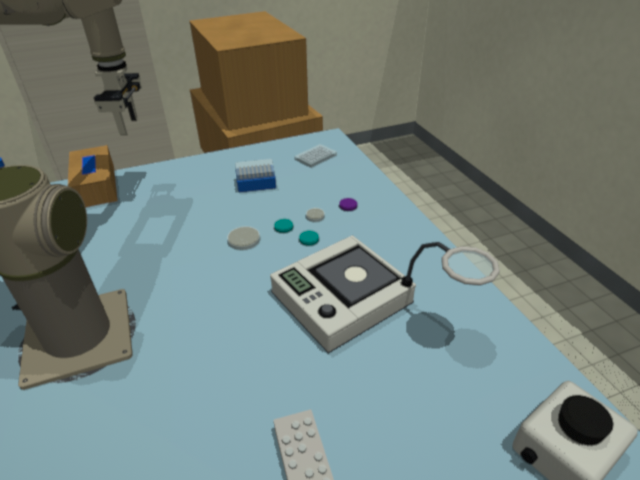

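Top view: two turquoise discs at (249,237) and (282,218) and a purple one at (241,153) are the look-alikes. The pale small disc at (244,196) is the dish meant, being clear with pale agar and the right size. The pale disc at (252,285) is the large dish. The recess window shows at about (380,203) and the zero key at (416,248).

```bash
cat > h.py <<'E'
import numpy as np,cv2
from plant import robot
from scipy.spatial.transform import Rotation as Ro
def ray(m,px,R=None,t=None):
    R=m["R"];t=m["t"];d=np.array([(px[0]-m["cx"])/m["fx"],(px[1]-m["cy"])/m["fy"],1])
    return -R.T@t,R.T@d
def at(c,px,z):
    o,d=ray(robot.camera_model(c),px);return (o+d*(z-o[2])/d[2])[:2]
def wmodel(s):
    m=dict(robot.camera_model("wrist"));M=m["mount"]
    Rt=Ro.from_rotvec(s["orientation"]).as_matrix()
    Rc=Rt@M[:3,:3];o=Rt@M[:3,3]+s["tool_pos"]
    m["R"]=Rc.T;m["t"]=-Rc.T@o;return m
E
python3 - <<'E'
from h import *
im=cv2.imread("pics/top.png");si=cv2.imread("pics/side.png")
print("dish",at("top",(244,196.5),.011),at("side",(315.5,214.5),.011))
for n,p,z in[("turqA",(249,237),.014),("turqB",(282,218),.014),("purple",(241,153),.014),("big",(252.5,285),.014),("key",(416.3,247.5),.072),("tip",(140,238),.06),("rack",(532,313),.04),("lens",(481,125),.205)]: print(n,at("top",p,z))
print("keyside",at("side",(327.5,310.5),.072))
def blob(im,box,thr):
    x0,y0,x1,y1=box;g=cv2.cvtColor(im,cv2.COLOR_BGR2GRAY)[y0:y1,x0:x1]
    k=(g>thr).astype(np.uint8);n,l,s,c=cv2.connectedComponentsWithStats(k)
    i=1+np.argmax(s[1:,4]);return c[i]+[x0,y0],s[i]
t=blob(im,(362,185,397,221),130);s=blob(si,(338,262,372,287),150)
print(t,s,"recess",at("top",t[0],.062),at("side",s[0],.062))
# counter outline corners (top face z .062)
for c in("top","side"):
    r=robot.outline_of
for p in[(322.3,181),(417,160),(440,260),(347,281)]: print("corner?",at("top",p,.062))
E
```

```text
dish [0.64553677 0.22418179] [0.64994149 0.21578944]
turqA [0.54373917 0.20813674]
turqB [0.59166944 0.12801659]
purple [0.75590248 0.23463966]
big [0.4263692  0.19608552]
key [ 0.51517619 -0.19210926]
tip [0.53310436 0.45930354]
rack [ 0.36716715 -0.46530702]
lens [ 0.76249459 -0.31039346]
keyside [ 0.51679436 -0.20192386]Traceback (most recent call last):
  File "<stdin>", line 10, in <module>
  File "<stdin>", line 9, in blob
    return _wrapfunc(a, 'argmax', axis=axis, out=out, **kwds)
    return bound(*args, **kwds)
ValueError: attempt to get argmax of an empty sequence
```

Request:
carry_out:
  rows:
    - [-0.535,-0.173,0.018,0,0,-19.8]
    - [-0.535,-0.173,0.018,0,0,-19.8]
    - [-0.535,-0.173,0.018,0,0,-19.8]
    - [-0.535,-0.173,0.018,0,0,-19.8]
    - [-0.535,-0.173,0.018,0,0,-19.8]
    - [-0.535,-0.173,0.018,0,0,-19.8]
    - [-0.535,-0.173,0.018,0,0,-19.8]
    - [-0.535,-0.173,0.018,0,0,-19.8]
    - [-0.535,-0.173,0.018,0,0,-19.8]
    - [-0.535,-0.173,0.018,0,0,-19.8]
    - [-0.535,-0.173,0.018,0,0,-19.8]
    - [-0.535,-0.173,0.018,0,0,-19.8]

```text
t: 2.2
tool_pos: [0.647, 0.2223, 0.201]
orientation: [-0.004, 3.142, 0.001]
force: [-0.4, 0.6, -0.2]
opening: 0.0929
gripper_force: 0.0
```

```bash
python3 - <<'E'
from h import *
s=robot.read_state();a=robot.read_camera("wrist");cv2.imwrite("pics/w1.png",a[:,:,::-1])
print(s["t"],s["tool_pos"],s["orientation"],s["q"])
m=wmodel(s)
for r in robot.outline_of("wrist","dish_mid"):
    px=r["pixel"];o,d=ray(m,px);print(r["conf"],px,r["pixels"].sum(),(o+d*(.011-o[2])/d[2])[:2],a[int(px[1]),int(px[0])])
E
```

```text
2.2 [0.64703311 0.22226969 0.20095252] [-3.51223371e-03  3.14154125e+00  6.04402154e-04] [ 2.55784568e-01  3.65109525e-01  1.24710446e+00  3.60241201e-04
  1.52923395e+00 -1.31726269e+00]
0.87 [325.7, 221.3] 3287 [0.64644076 0.22379104] [159 156 148]
0.67 [339.4, 327.0] 1594 [0.74627889 0.23677306] [ 95  45 123]
0.66 [307.5, 97.8] 3969 [0.54436787 0.20873346] [ 36 136 135]
0.56 [211.4, 156.1] 3658 [0.59086171 0.1275964 ] [ 36 137 136]
```

View pics/w1.png

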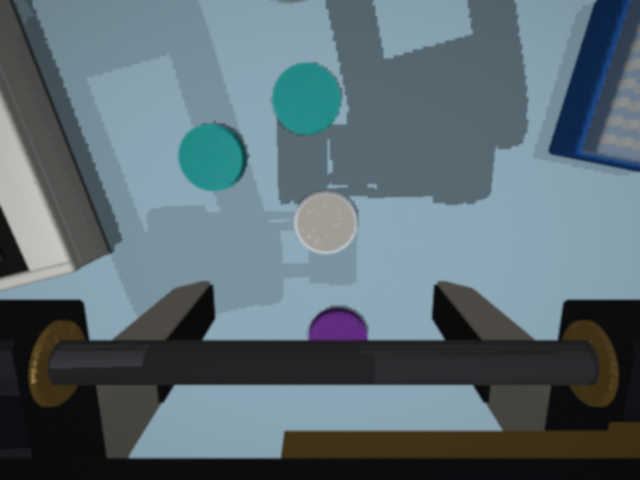

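The pale dish is at (326,221), between the turquoise discs above it and the purple one below. This confirms the target, so I'm descending.

Request:
carry_out:
  rows:
    - [0.0006,0.0015,0.06,0,0,0]
    - [0.0006,0.0015,0.12,0,0,0]
    - [0.0006,0.0015,0.16,0,0,0]
    - [0.0006,0.0015,0.18,0,0,0]
    - [0.0006,0.0015,0.19,0,0,0]
    - [0.0006,0.0015,0.195,0,0,0]
    - [0.0006,0.0015,0.195,0,0,0]
  jaw: 0

```text
t: 3.18
tool_pos: [0.6482, 0.2229, 0.0071]
orientation: [-0.001, 3.14, 0.001]
force: [0.0, -0.5, 0.3]
opening: 0.0926
gripper_force: 0.0
```

Request:
carry_out:
  rows:
    - [0,0,0,0,0,0]
    - [0,0,0,0,0,0]
    - [0,0,0,0,0,0]
    - [0,0,0,0,0,0]
    - [0,0,0,0,0,0]
    - [0,0,0,0,0,0]
  jaw: 150
  force: 10

```text
t: 3.92
tool_pos: [0.6472, 0.2225, 0.0057]
orientation: [-0.001, 3.142, -0.0]
force: [-0.7, -0.1, 1.0]
opening: 0.0554
gripper_force: 10.0
```

Request:
carry_out:
  rows:
    - [0,0,-0.02,0,0,0]
    - [0,0,-0.06,0,0,0]
    - [0,0,-0.12,0,0,0]
    - [0,0,-0.15,0,0,0]
    - [0,0,-0.15,0,0,0]

```text
t: 4.55
tool_pos: [0.6499, 0.2233, 0.1617]
orientation: [-0.001, 3.133, 0.003]
force: [-0.2, -0.4, -0.8]
opening: 0.0552
gripper_force: 10.0
```

```bash
python3 - <<'E'
from h import *
s=robot.read_state();print(s["t"],s["tool_pos"],s["opening"],s["gripper_force"],s["force"])
im=cv2.imread("pics/top.png");si=cv2.imread("pics/side.png")
for c,I,box,p0 in(("top",im,(362,187,397,219),(380,203)),("side",si,(338,262,372,287),(355,274))):
    x0,y0,x1,y1=box;g=cv2.cvtColor(I,cv2.COLOR_BGR2GRAY)[y0:y1,x0:x1]
    th,k=cv2.threshold(g,0,1,cv2.THRESH_OTSU)
    n,l,st,ce=cv2.connectedComponentsWithStats(k);i=l[p0[1]-y0,p0[0]-x0]
    print(c,th,st[i],ce[i]+[x0,y0],at(c,ce[i]+[x0,y0],.063))
# key: dark collar centroid, top cam
g=cv2.cvtColor(im,cv2.COLOR_BGR2GRAY)
for c,I,box,z in(("top",im,(404,235,428,260),.064),("side",si,(315,298,340,322),.066)):
    x0,y0,x1,y1=box;g=cv2.cvtColor(I,cv2.COLOR_BGR2GRAY)[y0:y1,x0:x1]
    th,k=cv2.threshold(g,0,1,cv2.THRESH_OTSU+cv2.THRESH_BINARY_INV)
    cs,_=cv2.findContours(k,cv2.RETR_EXTERNAL,cv2.CHAIN_APPROX_NONE);q=max(cs,key=cv2.contourArea)
    e=cv2.fitEllipse(q);print("collar",c,e,at(c,np.add(e[0],[x0,y0]),z))
# counter outline in top: min area rect of top face corners
r=robot.outline_of("top","counter")[0]["pixels"].astype(np.uint8)
E
```

```text
4.55 [0.6498862  0.22327465 0.16167311] 0.055239238720890774 9.999946653842926 [-0.17370968 -0.40613537 -0.84877237]
top 88.0 [  7   6  21  20 348] [379.0545977  202.54310345] [ 0.6224241  -0.10668788]
side 142.0 [  7   5  22  15 258] [355.15503876 273.8255814 ] [ 0.62303854 -0.11126739]
collar top ((11.957983016967773, 12.287187576293945), (16.0924129486084, 16.418132781982422), 40.663787841796875) [ 0.51655628 -0.19257313]
collar side ((11.670763969421387, 12.982159614562988), (12.764442443847656, 17.913118362426758), 90.70570373535156) [ 0.51676663 -0.19730302]
```

Request:
carry_out:
  rows:
    - [-0.01,-0.03,-0.03,0,0,0]
    - [-0.02,-0.08,-0.06,0,0,0]
    - [-0.03,-0.13,-0.06,0,0,0]
    - [-0.043,-0.18,-0.06,0,0,0]
    - [-0.043,-0.23,-0.06,0,0,0]
    - [-0.043,-0.265,-0.06,0,0,0]
    - [-0.043,-0.288,-0.06,0,0,0]
    - [-0.043,-0.288,-0.06,0,0,0]
    - [-0.043,-0.288,-0.06,0,0,0]
    - [-0.043,-0.288,-0.06,0,0,0]

```text
t: 5.85
tool_pos: [0.6905, -0.0638, 0.2156]
orientation: [0.004, -3.141, -0.001]
force: [-0.2, 0.4, 0.1]
opening: 0.0555
gripper_force: 10.0
```

```bash
python3 - <<'E'
from h import *
s=robot.read_state();a=robot.read_camera("wrist");cv2.imwrite("pics/w2.png",a[:,:,::-1])
print(s["t"],s["tool_pos"],s["orientation"],s["opening"])
m=wmodel(s)
for p in[(.6225,-.108,.063),(.516,-.193,.064)]: 
    v=m["R"]@np.array(p)+m["t"];print(m["fx"]*v[0]/v[2]+m["cx"],m["fy"]*v[1]/v[2]+m["cy"])
E
```

```text
5.85 [ 0.69050786 -0.06375502  0.21555186] [ 4.09290273e-03 -3.14146803e+00 -5.38591196e-04] 0.055500264920668396
264.9741426866282 141.50796372518687
135.17860904037292 -19.49553761035233
```

View pics/w2.png

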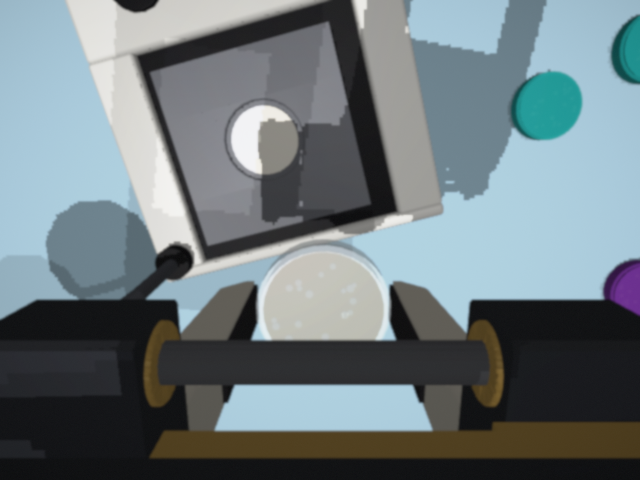

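The dish is held centrally at column 323. The recess ring is centred at about (264.5,139), matching the (265,141) I predicted, so the recess centre is about (0.621,-0.108).

Request:
carry_out:
  rows:
    - [0.03,-0.02,0.02,0,0,0]
    - [0.06,-0.04,0.05,0,0,0]
    - [0.069,-0.044,0.09,0,0,0]
    - [0.069,-0.044,0.115,0,0,0]
    - [0.069,-0.044,0.13,0,0,0]
    - [0.069,-0.044,0.13,0,0,0]
    - [0.069,-0.044,0.13,0,0,0]
    - [0.069,-0.044,0.13,0,0,0]

```text
t: 6.9
tool_pos: [0.6226, -0.1096, 0.0872]
orientation: [-0.002, 3.139, -0.001]
force: [-0.3, 0.4, -0.6]
opening: 0.0555
gripper_force: 10.0
```

```bash
python3 - <<'E'
from h import *
s=robot.read_state();print(s["t"],s["tool_pos"],s["orientation"],s["force"])
E
```

```text
6.9 [ 0.62260699 -0.10958888  0.08724871] [-1.59549770e-03  3.13920831e+00 -1.02869012e-03] [-0.3082963   0.41715465 -0.59513833]
```

Request:
carry_out:
  rows:
    - [0,0,0.006,0,0,0]
    - [0,0,0.012,0,0,0]
    - [0,0,0.012,0,0,0]

```text
t: 7.28
tool_pos: [0.6207, -0.1093, 0.0725]
orientation: [0.001, -3.14, -0.001]
force: [-0.8, 0.2, -0.6]
opening: 0.056
gripper_force: 10.0
```

Request:
carry_out:
  rows:
    - [0,0,0.001,0,0,0]
    - [0,0,0.002,0,0,0]

```text
t: 7.52
tool_pos: [0.6216, -0.1095, 0.0717]
orientation: [-0.001, 3.141, -0.0]
force: [0.3, -0.4, -0.0]
opening: 0.0558
gripper_force: 10.0
```

Request:
carry_out:
  rows:
    - [0,0,0.0005,0,0,0]
    - [0,0,0.001,0,0,0]

```text
t: 7.78
tool_pos: [0.6215, -0.1095, 0.0707]
orientation: [-0.001, 3.142, -0.0]
force: [-0.3, -0.2, -0.5]
opening: 0.0558
gripper_force: 10.0
```

Request:
carry_out:
  rows:
    - [0,0,0.0005,0,0,0]
    - [0,0,0.001,0,0,0]

```text
t: 8.02
tool_pos: [0.6215, -0.1095, 0.0696]
orientation: [-0.001, 3.141, -0.0]
force: [-0.4, 0.3, -0.4]
opening: 0.0557
gripper_force: 10.0
```

Request:
carry_out:
  rows:
    - [0,0,0.0005,0,0,0]
    - [0,0,0.0005,0,0,0]

```text
t: 8.28
tool_pos: [0.6217, -0.1095, 0.0695]
orientation: [-0.001, 3.141, -0.0]
force: [-0.5, 0.5, 1.4]
opening: 0.0551
gripper_force: 10.0
```

Contact is at plate level with 1.4 N. Now sliding gently toward the recess estimate (+y).

Request:
carry_out:
  rows:
    - [0,0.0005,0.0002,0,0,0]
    - [0,0.001,0.0004,0,0,0]
    - [0,0.001,0.0004,0,0,0]

```text
t: 8.65
tool_pos: [0.6213, -0.1083, 0.0684]
orientation: [0.001, -3.141, -0.0]
force: [-0.2, -0.2, 0.2]
opening: 0.0557
gripper_force: 10.0
```

Request:
carry_out:
  rows:
    - [0,0.0005,0,0,0,0]
    - [0,0.001,0,0,0,0]
    - [0,0.001,0,0,0,0]

```text
t: 9.02
tool_pos: [0.6215, -0.1074, 0.0687]
orientation: [0.001, -3.142, -0.0]
force: [-0.5, 0.4, -0.6]
opening: 0.0557
gripper_force: 10.0
```

The force vanished and z dipped, so the dish is entering the recess. Lowering further.

Request:
carry_out:
  rows:
    - [0,0,0.0004,0,0,0]
    - [0,0,0.0008,0,0,0]
    - [0,0,0.0008,0,0,0]

```text
t: 9.4
tool_pos: [0.6214, -0.1075, 0.0679]
orientation: [0.001, -3.142, 0.0]
force: [0.4, -0.4, -0.7]
opening: 0.0557
gripper_force: 10.0
```

Request:
carry_out:
  rows:
    - [0,0,0.0004,0,0,0]
    - [0,0,0.0008,0,0,0]
    - [0,0,0.0008,0,0,0]

```text
t: 9.78
tool_pos: [0.6215, -0.1075, 0.0671]
orientation: [0.001, -3.142, -0.0]
force: [-1.0, 0.1, -0.5]
opening: 0.0551
gripper_force: 10.0
```

Request:
carry_out:
  rows:
    - [0,0,0.0004,0,0,0]
    - [0,0,0.0006,0,0,0]
    - [0,0,0.0006,0,0,0]

```text
t: 10.15
tool_pos: [0.6215, -0.1075, 0.0667]
orientation: [-0.001, 3.141, -0.0]
force: [-0.3, -0.4, 0.9]
opening: 0.0555
gripper_force: 10.0
```

Request:
carry_out:
  rows:
    - [0,0,0.0003,0,0,0]
    - [0,0,0.0003,0,0,0]

```text
t: 10.4
tool_pos: [0.6217, -0.1075, 0.0666]
orientation: [-0.001, 3.141, -0.0]
force: [-0.9, 1.0, 4.5]
opening: 0.0554
gripper_force: 10.0
```

The dish bottomed 2.9 mm below the first contact, so it is home. Relieve the load, release and rise.

Request:
carry_out:
  rows:
    - [0,0,-0.0004,0,0,0]
    - [0,0,-0.0004,0,0,0]

```text
t: 10.65
tool_pos: [0.6215, -0.1075, 0.0666]
orientation: [-0.001, 3.141, -0.0]
force: [-0.5, -0.5, 1.7]
opening: 0.0556
gripper_force: 10.0
```

Request:
carry_out:
  rows:
    - [0,0,0,0,0,0]
    - [0,0,0,0,0,0]
    - [0,0,0,0,0,0]
    - [0,0,0,0,0,0]
    - [0,0,-0.02,0,0,0]
    - [0,0,-0.06,0,0,0]
    - [0.03,0,-0.1,0,0,0]
    - [0.03,0,-0.1,0,0,0]
    - [0.03,0,-0.1,0,0,0]
  jaw: 0

```text
t: 11.78
tool_pos: [0.5919, -0.1076, 0.1678]
orientation: [-0.001, 3.14, -0.001]
force: [-0.8, -1.0, -0.2]
opening: 0.0932
gripper_force: 0.0
```

```bash
python3 - <<'E'
from h import *
s=robot.read_state();a=robot.read_camera("wrist");cv2.imwrite("pics/w3.png",a[:,:,::-1])
print(s["t"],s["tool_pos"],s["orientation"])
m=wmodel(s)
for p in[(.6215,-.1075,.073),(.516,-.193,.072)]: 
    v=m["R"]@np.array(p)+m["t"];print(m["fx"]*v[0]/v[2]+m["cx"],m["fy"]*v[1]/v[2]+m["cy"])
E
```

```text
11.775 [ 0.59188902 -0.10759505  0.16777944] [-1.07314872e-03  3.13992729e+00 -6.65382512e-04]
324.63044216789274 291.8197931784099
184.1378619638129 127.73051541740024
```

View pics/w3.png

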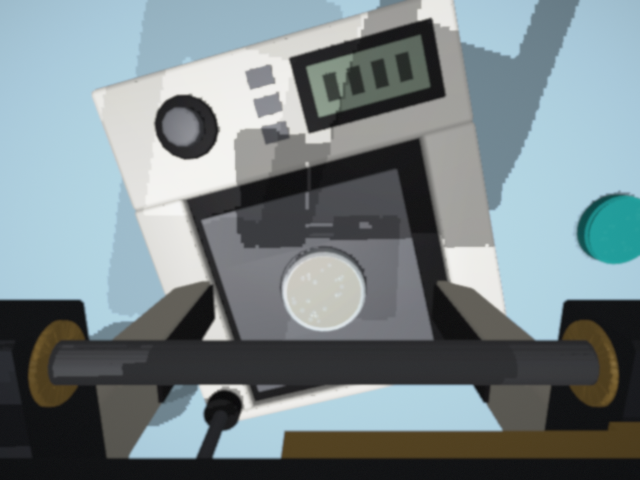

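The dish sits in the recess at (323,291), exactly where I predicted. The key top is at (180,126), which gives about (0.515,-0.195).

Request:
carry_out:
  rows:
    - [0.03,-0.035,0,0,0,0]
    - [0.06,-0.07,0,0,0,0]
    - [0.077,-0.0875,0,0,0,0]
    - [0.077,-0.0875,0.03,0,0,0]
    - [0.077,-0.0875,0.06,0,0,0]
    - [0.077,-0.0875,0.08,0,0,0]
    - [0.077,-0.0875,0.085,0,0,0]
    - [0.077,-0.0875,0.085,0,0,0]
    - [0.077,-0.0875,0.085,0,0,0]
  jaw: 255

```text
t: 12.95
tool_pos: [0.5155, -0.1954, 0.083]
orientation: [-0.001, 3.14, -0.001]
force: [0.0, 0.1, 0.0]
opening: 0.0076
gripper_force: 0.0
```

Request:
carry_out:
  rows:
    - [0,0,0.004,0,0,0]
    - [0,0,0.008,0,0,0]
    - [0,0,0.01,0,0,0]
    - [0,0,0.01,0,0,0]

```text
t: 13.45
tool_pos: [0.5149, -0.1952, 0.072]
orientation: [-0.001, 3.141, -0.001]
force: [1.3, 0.4, 3.7]
opening: 0.0008
gripper_force: 1.4
```

Request:
carry_out:
  rows:
    - [0,0,0.002,0,0,0]
    - [0,0,0.004,0,0,0]
    - [0,0,0.005,0,0,0]
    - [0,0,0.005,0,0,0]

```text
t: 13.95
tool_pos: [0.5152, -0.1953, 0.0698]
orientation: [-0.002, 3.141, -0.001]
force: [-10.5, 5.0, 28.0]
opening: 0.0005
gripper_force: 13.8
```

Request:
carry_out:
  rows:
    - [0,0,0.0005,0,0,0]
    - [0,0,0.001,0,0,0]
    - [0,0,0.001,0,0,0]

```text
t: 14.32
tool_pos: [0.5152, -0.1953, 0.0697]
orientation: [-0.002, 3.14, -0.001]
force: [-15.0, 6.8, 34.0]
opening: 0.0006
gripper_force: 17.3
```

It stopped 2–3 mm down with a side load, so I may be catching the collar. Backing off to look.

Request:
carry_out:
  rows:
    - [0,0,-0.006,0,0,0]
    - [0,0,-0.03,0,0,0]
    - [0,0,-0.07,0,0,0]
    - [-0.02,0,-0.09,0,0,0]
    - [-0.02,0,-0.09,0,0,0]
    - [-0.02,0,-0.09,0,0,0]
    - [-0.02,0,-0.09,0,0,0]

```text
t: 15.2
tool_pos: [0.533, -0.1946, 0.1536]
orientation: [0.001, -3.138, -0.002]
force: [1.0, -0.4, 0.2]
opening: -0.0
gripper_force: 0.0
```

```bash
python3 - <<'E'
from h import *
s=robot.read_state();a=robot.read_camera("wrist")
print(s["t"],s["tool_pos"],s["orientation"],s["force"])
m=wmodel(s)
for p in[(.515,-.195,.072),(.515,-.195,.062),tuple(s["tool_pos"])]: 
    v=m["R"]@np.array(p)+m["t"];u=m["fx"]*v[0]/v[2]+m["cx"];w=m["fy"]*v[1]/v[2]+m["cy"];print(u,w)
    
cv2.imwrite("pics/w4.png",cv2.resize(a[140:440,140:540,::-1],None,fx=2,fy=2))
E
```

```text
15.2 [ 0.53300037 -0.19456087  0.15360929] [ 1.02667620e-03 -3.13843775e+00 -2.17312936e-03] [ 1.03328697 -0.41796685  0.24408124]
323.6050360647174 226.21411707721848
323.55706536147005 223.180291971162
325.2258315550102 304.1024454653458
```

View pics/w4.png

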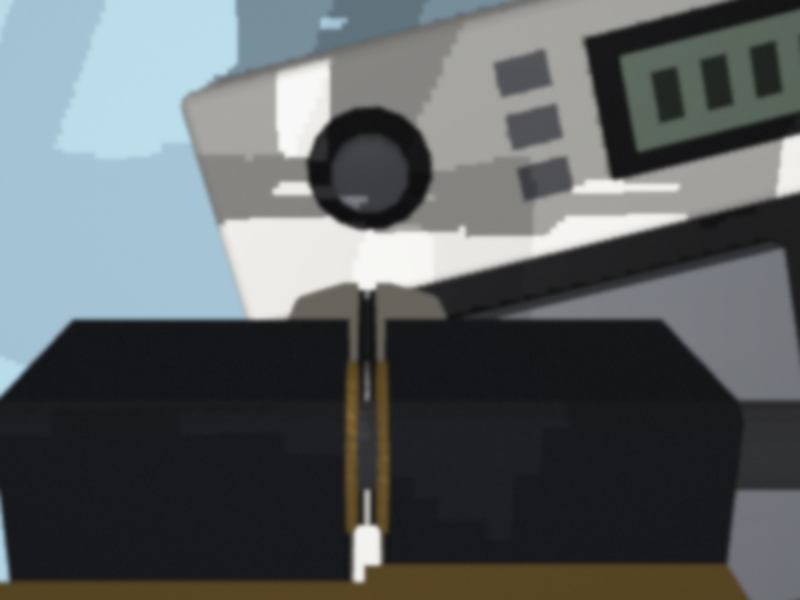

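The key top is at crop (369,174), i.e. (324.5,227) in the full picture, so the alignment is right. The shut fingertips span about 32 mm, wider than the 24 mm key, so they landed on the collar. I'll tilt the tool 20° so that only one finger's edge presses the key.

Request:
carry_out:
  rows:
    - [0.018,-0.0125,0,10,0,0]
    - [0.018,-0.0125,0,20,0,0]
    - [0.018,-0.0125,0.03,20,0,0]
    - [0.018,-0.0125,0.05,20,0,0]
    - [0.018,-0.0125,0.059,20,0,0]
    - [0.018,-0.0125,0.059,20,0,0]
    - [0.018,-0.0125,0.059,20,0,0]

```text
t: 16.12
tool_pos: [0.5171, -0.2083, 0.0976]
orientation: [0.001, 3.093, -0.546]
force: [0.3, -0.0, -0.7]
opening: 0.0004
gripper_force: 0.0
```

Request:
carry_out:
  rows:
    - [0,0.0034,0.0094,0,0,0]
    - [0,0.0055,0.015,0,0,0]
    - [0,0.0055,0.015,0,0,0]

```text
t: 16.5
tool_pos: [0.5159, -0.2073, 0.0797]
orientation: [0.002, -3.093, 0.545]
force: [-1.0, 0.4, -0.1]
opening: 0.0006
gripper_force: 0.0
```

Request:
carry_out:
  rows:
    - [0,0.0003,0.0009,0,0,0]
    - [0,0.0007,0.0019,0,0,0]
    - [0,0.001,0.0028,0,0,0]
    - [0,0.001,0.0028,0,0,0]

```text
t: 17.0
tool_pos: [0.5165, -0.2075, 0.0777]
orientation: [-0.001, 3.094, -0.546]
force: [0.9, -0.4, 0.0]
opening: 0.0003
gripper_force: 0.0
```

Request:
carry_out:
  rows:
    - [0,0.0003,0.0009,0,0,0]
    - [0,0.0007,0.0019,0,0,0]
    - [0,0.0007,0.0019,0,0,0]

```text
t: 17.38
tool_pos: [0.5167, -0.2076, 0.0758]
orientation: [-0.001, 3.093, -0.546]
force: [-1.0, -0.9, 1.1]
opening: 0.0006
gripper_force: 0.8
```

Request:
carry_out:
  rows:
    - [0,0.0003,0.0009,0,0,0]
    - [0,0.0007,0.0019,0,0,0]
    - [0,0.0007,0.0019,0,0,0]

```text
t: 17.75
tool_pos: [0.5167, -0.2076, 0.0737]
orientation: [-0.001, 3.093, -0.546]
force: [-0.3, 0.2, 2.3]
opening: 0.0004
gripper_force: 1.4
```

Soft spring-like resistance: it is on the key. Continuing.

Request:
carry_out:
  rows:
    - [0,0.0003,0.0009,0,0,0]
    - [0,0.0007,0.0019,0,0,0]
    - [0,0.0007,0.0019,0,0,0]

```text
t: 18.12
tool_pos: [0.5167, -0.2076, 0.0718]
orientation: [-0.001, 3.093, -0.546]
force: [-0.4, 0.0, 3.5]
opening: 0.0004
gripper_force: 1.9
```

Request:
carry_out:
  rows:
    - [0,0.0003,0.0009,0,0,0]
    - [0,0.0005,0.0014,0,0,0]
    - [0,0.0005,0.0014,0,0,0]

```text
t: 18.5
tool_pos: [0.5169, -0.2077, 0.0714]
orientation: [-0.001, 3.093, -0.547]
force: [-5.0, 3.0, 12.9]
opening: 0.0007
gripper_force: 6.4
```

The hard stop came after about 5 mm of spring travel at 3.5–4 N, so the key is fully down. Retreating, then a check.

Request:
carry_out:
  rows:
    - [0,-0.0034,-0.0094,0,0,0]
    - [0,-0.0137,-0.0376,0,0,0]
    - [0,-0.0274,-0.0752,0,0,0]
    - [0,-0.0342,-0.094,-10,0,0]
    - [0,-0.0342,-0.094,-20,0,0]
    - [0.0,-0.0342,-0.094,-20,0,0]

```text
t: 19.25
tool_pos: [0.5163, -0.2102, 0.1705]
orientation: [0.006, 3.141, 0.001]
force: [0.3, 0.3, -1.4]
opening: 0.0008
gripper_force: 0.0
```

Request:
carry_out:
  rows:
    - [-0.03,0.05,0,0,0,0]
    - [-0.06,0.1,0,0,0,0]
    - [-0.06,0.1,0,0,0,0]
    - [-0.06,0.1,0,0,0,0]
    - [-0.06,0.1,0,0,0,0]
  jaw: 0

```text
t: 19.88
tool_pos: [0.5757, -0.108, 0.1697]
orientation: [0.0, -3.141, 0.001]
force: [0.6, 0.4, 0.6]
opening: 0.0461
gripper_force: 0.0
```

```bash
python3 - <<'E'
from h import *
s=robot.read_state();a=robot.read_camera("wrist");cv2.imwrite("pics/w5.png",a[:,:,::-1])
print(s["t"],s["tool_pos"],s["orientation"],s["force"])
m=wmodel(s)
for p in[(.6215,-.1075,.073),(.515,-.195,.072)]: 
    v=m["R"]@np.array(p)+m["t"];print(m["fx"]*v[0]/v[2]+m["cx"],m["fy"]*v[1]/v[2]+m["cy"])
E
```

```text
19.875 [ 0.5757097  -0.10802349  0.16969455] [ 1.58729813e-04 -3.14062394e+00  1.35211711e-03] [0.62981881 0.35669013 0.55245591]
325.3484221557711 313.6689481933955
184.7494977567561 153.69133657533467
```

View pics/w5.png

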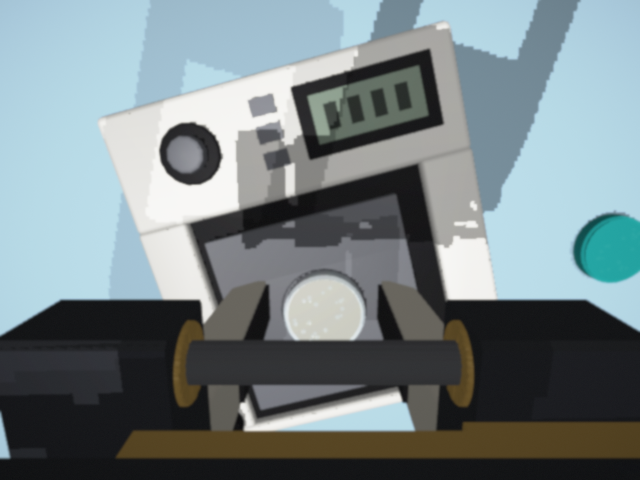

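The dish is still seated at (324,311), the key is back up at (185,153), and the arm is clear.

```bash
python3 -c "
from plant import robot
print(robot.close_job())"
```

```text
the job is handed in; nothing more can be done
None
```

I set the small dish fully home in the recess, zeroed the tally on a second push (the first caught on the collar) and handed the job in at about 20 s; no verdict was returned.

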